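# Set the pipe gauge's sliding stop and bring the pipe up to it

## Task

On the pipe length gauge, push the orange stop along its rail until it drops into the notch beside the green clip. Then push the blue pipe along its trough until its end rests against the stop, with the stop still seated in that notch. Only push: don't lift the pipe or pull the stop's red knob, and leave everything else where it is.

Things in the scene. Friction and masses are not known exactly. Their poses are not given: they have to be found in the camera images.
- gauge: Pipe gauge fixed to the table, white base plate 150 (x) x 400 (y) x 10 mm, origin at the centre of its underside. Along y run an aluminium V trough at gauge x = -40 mm (robot's side; walls 30 mm above the table), a brass strip at x = +5 mm (24 mm high) and a steel bar at x = +30 mm (28 mm high). A fingertip 35 mm or more above the table clears these
- strip (a point): Top of the brass strip at gauge x = +5, y = +40 mm, 24 mm above the table: its middle notch. Three V notches, 14 mm wide and 7 mm deep, at gauge y = +80, +40 and 0 mm
- stop (a joint): Orange stop, a block 98 (x) x 40 (y) mm, 32 to 66 mm above the table; it only slides along the gauge. Value in m grows towards gauge -y, 0 to 0.175; its centre is at gauge y = 0.150 - value. Starts at 0 to 0.04, before all notches. Slides with about 1.5 N; the push dips as it drops into a notch, then 7 to 11 N pushes it out, either way. Let go in a notch, it centres itself
- stop_push (a point): Centre of the stop's +y face, 50 mm above the table (gauge x = -10 mm), where it can be pushed towards -y
- stop_face (a point): The stop's -y face at the trough's axis, 40 mm above the table; axes as the gauge's. The pipe's end comes to rest here
- plunger (a joint): Spring plunger in the stop, with a red knob (20 mm across, 16 mm high) on top at gauge x = +5 mm. Value in m: 0 when dropped in a notch, +0.005 when riding on the strip; the knob's top is then 87 or 92 mm above the table. It drops by itself; a higher value means that it is being pulled up
- green_clip: Bright green clip, 16 x 14 x 24 mm, fixed on the base plate at gauge x = +58 mm beside the notch to use, at the same gauge y. The two other notches have black clips of the same shape. Origin at the centre of its underside, 10 mm above the table
- pipe_center (a point): Centre of the loose blue plastic pipe, 42 mm across, 100 mm long, 0.10 to 0.17 kg, lying along the trough (axis along gauge y, 40 mm above the table) on the -y side of the stop, its nearer end clear of the stop's whole travel. Slides with 1 to 3 N
- elbow: grey plastic pipe elbow, 48 mm arms, 40 mm high; bystander, origin at its underside
- coupling: grey plastic pipe sleeve standing on end, 54 mm across, 45 mm high; bystander, origin at its underside
- screwdriver: screwdriver lying on the table beyond the gauge; bystander
- spare_pipe: another short blue pipe, 42 mm across and 70 mm high, standing on end beyond the gauge; bystander, origin at its underside
- sealant: can, 64 mm across, 90 mm high; bystander, origin at its underside
- fittings_bin: grey open bin of fittings, 200 x 130 x 80 mm; bystander, origin at its underside
- carton: cardboard carton, 150 x 100 x 70 mm; bystander, origin at its underside
Mind the look-alikes: they are no part of the job. Leave any yellow look-alike of the part that bears pipe_center alone.

How it is judged (in metres and radians):
On the way, in this order (a step that is already met when the one before it is completed fails the run):
1. the stop has dropped into the notch beside the green clip (y of stop_face in the frame of green_clip between -0.0245 and -0.0155 m and value of joint plunger below 0.002 m), for 0.2 s.
2. the pipe's end rests against the stop, still in that notch (all of step 1 and y of pipe_center in the frame of stop_face between -0.0535 and -0.0465 m and x of pipe_center in the frame of stop_face between -0.004 and 0.004 m and z of pipe_center in the frame of gauge between 0.036 and 0.044 m), for 0.2 s.
At the end, for the whole second after the job is handed in: The stop's plunger is down (within 2 mm) in the notch beside the green clip (stop within 4.5 mm of it), and the pipe lies at rest in the trough with its end within 3.5 mm of the stop's face (all of step 2 and linear speed of pipe below 0.01 m/s); the robot touches nothing.
It fails at once if the pipe is lifted out of the trough (15 mm) (height (world z) of pipe_center above 0.055 m).
It fails at once if the red knob is pulled up (over 9 mm) (value of joint plunger above 0.009 m).
It fails at once if a bystander is moved by more than 20 mm (distance of any of elbow, coupling, screwdriver, spare_pipe, sealant, fittings_bin, carton from where it was at the start of the episode above 0.02 m).
It also fails if it takes over 58 s, if anything falls off the work surface, if the arm or the gripper's body presses on something with over 40 N, if the wrist force passes 120 N, or if a joint passes its speed limit or range.

## Robot

A 6-joint arm with a two-finger parallel gripper is mounted at the origin on the work surface. World frame = base frame: x ahead of the robot, y to its left, z up, the work surface at z = 0. Lengths are in m, angles in degrees, forces in N, time in s.
With the tool pointing down it reaches from about 0.4 to 0.825 m from the base axis. Payload 7 kg.
Tool frame: the origin (TCP) lies on the front face of the gripper's body, between the roots of the fingers; the fingertips stand 66 mm ahead of it and the grasp point (between the pads) lies 47 mm ahead of it; z points along the fingers, y is the line along which they close (so a half turn about z gives the same grasp; the last joint's range is limited). The gripper opens to 88 mm and grips with 3 to 60 N. Pads are 19 mm wide; open, the fingers measure 130 mm over their backs; the gripper's body (78 mm by 193 mm) begins 47 mm behind the grasp point.
Start: joints at [82.569, 20.546, 0.682, 0, -70.136, -16.507], TCP at [0.274, 0.617, 0.292] pointing down, gripper open.
Joint ranges: [-176.03, 176.03], [-82.01, 121.73], [-58.28, 71.71], [-173.87, 95.51], [-174.79, -0.11], [-173.66, 173.66]. Speed limits (degrees/s): [136.94, 136.94, 172.46, 180, 180, 180].

## Interface

Orientations are given as [roll, pitch, yaw] about the fixed x, y, z axes, in that order (R = Rz(yaw) Ry(pitch) Rx(roll)).
In Python, from plant import ctrl gives the robot as it stands.
- The arm moves only by the tool send_rows, never from a script. Its argument "deltas" is a list of rows, each a list of 2 entries, a list of its own where there are three numbers: the shift along the tool's x, y, z each as a share of 800 mm, from -1 to 1, then the turn about the tool's z as a share of 90 degrees, from -1 to 1. A call has exactly 5 rows; each row is the pose to reach, as a shift and turn from the pose commanded when the call began, along the tool's axes at that moment; what a row does not reach only later rows make up. A row lasts 1/12 s, in which the tool goes at most 41.7 mm and 7.16 degrees, less where a joint would pass 70% of its speed; a pose out of reach is approached as far as the arm can. A call with a number of a shift or a turn outside -1 to 1 is refused whole. A call with a gripper value outside its range is refused whole. "gripper" is the opening, from 0 (shut) to 1 (fully open), set as the call begins (left out, the last holds). The fingers move at their own pace and stop on an object; the grip force is fixed at half the most. Time passes only in rows, so rows that repeat a pose let the fingers close, or fill a call up. It gives the time, the measured TCP pose, the force, the opening and the grip force at its end, in the units of the state.
- ctrl.get_obs(): the state, without advancing time (a new reading comes with each control period).
- ctrl.snapshot(name): name is "scene" or "top" or "wrist"; returns a dict with "color" (480x640x3 uint8, red, green, blue), "vertical_fov" (degrees; the focal length in pixels is half the picture's height over the tangent of half this angle, whatever the lens; pixels are square), "cx", "cy" (the principal point, pixels), "rvec" (rotation vector, rad) and "tvec" (3), from world to camera coordinates, as OpenCV has them. Camera axes: x right, y down, z forward; pixel columns grow to the right and rows downward; lengths in m; the calibration is good to about 2 mm. A picture is of the moment at which its call begins. There is no depth.
- ctrl.close_job(): hands the job in; it is judged then, once.
Trained networks look in a picture, given as the dict that the camera call returned (one of the last four; its "shot" number tells which), for a name from the list of things; names that differ only in an ending like _2 or _b are one class to them, and where a whole thing is asked for, a point or a joint stands for the part that bears it (a point fixed in the world has none). Each returns a list of dicts, best first, with "conf" (0 to 1); they miss things now and then, are a little off and sometimes report something else, mostly with a low value. They report only what shows in the picture. A call takes as long as a camera call. They do not tell look-alikes from the thing itself.
- ctrl.boxes_of(picture, thing): "xy" ([column, row] as shares, 0 to 1, of the picture: columns of its width, rows of its height, amid what is visible of it).
- ctrl.cut_out(picture, thing): "pixels" (480x640 bool, what is visible of it) and "xy" ([column, row] as shares, 0 to 1, of the picture: columns of its width, rows of its height, amid what is visible of it).
The state is a dict: "clock": time; "joint_pos": joint angles; "qvel": joint speeds; "tau": joint torques, N m; "tool_pos": TCP position; "orientation": TCP orientation; "force": force on the tool from outside, world axes, zero at the start; "moment": the same for the moment, N m; "opening": finger opening in m; "gripper_force": force on a finger pad.
Only numpy, scipy, OpenCV 4.12 (cv2) and the standard library are available. Lean on these libraries where they do the work, as an engineer would, in place of code of your own. Each camera call takes 0.05 s, during which the arm holds its last target. There are 200 camera calls.

## Working session

There is one attempt and no reset: what is moved stays moved. The work goes in short steps, Python scripts to look and compute and a tool call to move; the robot and the scene stay as the last step left them, time stands still between calls to the robot, and variables do not carry over. Pictures are saved under pics/ and viewed, at most 10 in all, crops included, and the job is handed in when it is done.

Besides the shell and the picture viewer there is one more tool, called by a JSON object that holds its "fn" and its "kwargs", one argument or row to a line. send_rows: Moves the arm, as the interface text tells. Shift numbers are shares of 800 mm and turn numbers shares of 90 degrees, none past 1 either way. Its arguments: {"type":"object","properties":{"deltas":{"type":"array","items":{"type":"array"}},"gripper":{"type":"number"}},"required":["deltas"]}

```bash
mkdir -p pics
cat > h.py <<'E'
import numpy as np, cv2
from plant import ctrl
def cam(s):
    R=cv2.Rodrigues(np.array(s["rvec"],float))[0]; f=240/np.tan(np.radians(s["vertical_fov"])/2)
    K=np.array([[f,0,s["cx"]],[0,f,s["cy"]],[0,0,1.]]); return K,R,np.array(s["tvec"],float).ravel()
def ray(s,px,z):
    K,R,t=cam(s); d=R.T@np.linalg.inv(K)@[px[0],px[1],1]; c=-R.T@t
    return c+d*(z-c[2])/d[2]
def proj(s,P):
    K,R,t=cam(s); q=K@(R@np.array(P)+t); return q[:2]/q[2]
def save(s,n): cv2.imwrite("pics/"+n,cv2.cvtColor(s["color"],cv2.COLOR_RGB2BGR))
E
python3 - <<'E'
from h import *
o=ctrl.get_obs(); print(o["clock"],o["tool_pos"],o["orientation"],o["force"],o["opening"])
Z=dict(stop_push=.066,pipe_center=.045,green_clip=.034,gauge=.01)
for n in ("top","scene"):
    s=ctrl.snapshot(n); save(s,n+"1.png")
    for t in Z:
        for d in ctrl.boxes_of(s,t):
            if d["conf"]>.25: px=np.array(d["xy"])*[640,480]; print(n,t,round(d["conf"],2),px.round(),ray(s,px,Z[t]).round(3))
E
```

```text
0.0 [0.27372326 0.61657515 0.29122748] [ 1.79904990e+02 -5.89892997e-03 -2.39474351e+01] [ 0.39797299 -0.58422719  0.76864928] 0.08733226232652054
top stop_push 0.26 [308. 193.] [0.662 0.03  0.066]
top pipe_center 0.92 [390. 245.] [ 0.531 -0.171  0.045]
top pipe_center 0.89 [404. 329.] [ 0.325 -0.194  0.045]
top pipe_center 0.83 [427. 145.] [ 0.789 -0.276  0.045]
top green_clip 0.56 [337. 216.] [ 0.608 -0.04   0.034]
scene stop_push 0.72 [343. 218.] [0.537 0.047 0.066]
scene pipe_center 0.84 [226. 383.] [ 0.812 -0.278  0.045]
scene pipe_center 0.77 [207. 197.] [ 0.352 -0.213  0.045]
scene pipe_center 0.64 [245. 254.] [ 0.546 -0.175  0.045]
scene green_clip 0.39 [317. 268.] [ 0.624 -0.044  0.034]
scene gauge 0.91 [302. 251.] [ 0.551 -0.053  0.01 ]
```

View pics/top1.png

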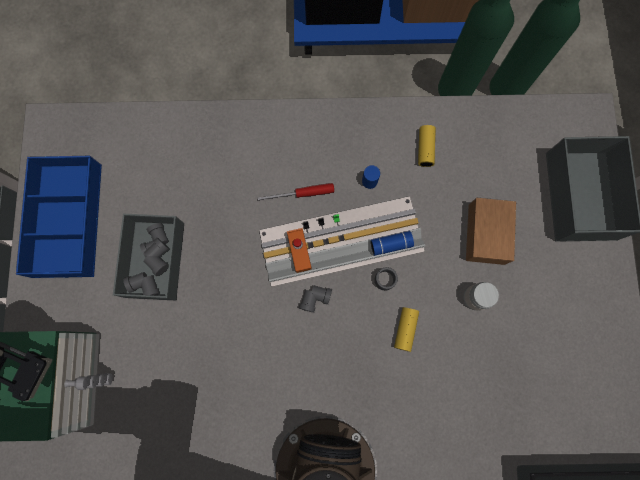

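View pics/scene1.png

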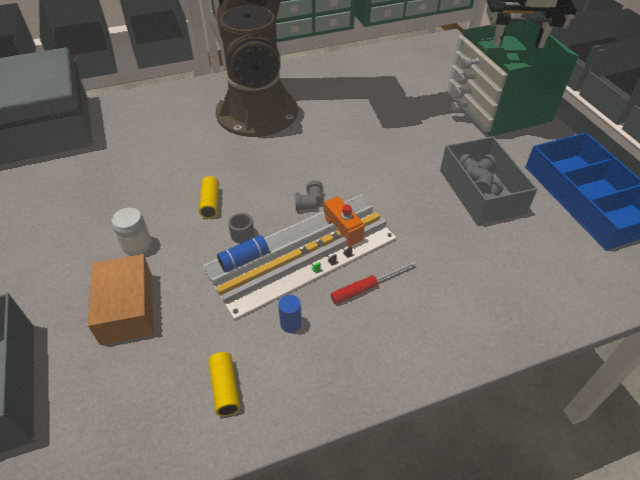

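The green clip is the one on the gauge's -y end, at top (336,218) / scene (317,267), and the black clips are at top (306,226) and (321,222). The stop is at top (299,250). The pipe to use is the blue one lying in the trough at (391,243). The others are look-alikes: the standing blue one (371,177) and the yellow ones (427,145) and (407,329). I'll confirm with a crop.

```bash
cat >> h.py <<'E'
def blobs(s):
    h=cv2.cvtColor(s["color"],cv2.COLOR_RGB2HSV); out={}
    for n,lo,hi in (("green",(50,120,70),(75,255,255)),("orange",(5,170,110),(13,255,255)),("blue",(105,150,60),(125,255,255)),("knob",(0,180,120),(3,255,255))):
        m=cv2.inRange(h,lo,hi); k,l,st,c=cv2.connectedComponentsWithStats(m)
        out[n]=[(st[i][4],c[i]) for i in range(1,k) if st[i][4]>12]
    return out
E
python3 - <<'E'
from h import *
s=ctrl.snapshot("top")
a=cv2.resize(s["color"][180:300,245:435],None,fx=4,fy=4,interpolation=cv2.INTER_CUBIC); cv2.imwrite("pics/crop1.png",a[:,:,::-1])
Z=dict(green=.034,orange=.066,blue=.05,knob=.09)
for n,z in Z.items():
    for ar,c in blobs(s)[n]:
        if 240<c[0]<440 and 160<c[1]<300: print(n,ar,c.round(1),ray(s,c,z).round(4))
E
```

```text
green 34 [336.1 217.9] [ 0.604  -0.0388  0.034 ]
orange 531 [298.9 250.7] [0.516  0.0543 0.066 ]
blue 237 [371.8 174.9] [ 0.7107 -0.1317  0.05  ]
blue 105 [408.9 239.1] [ 0.5431 -0.2174  0.05  ]
blue 349 [392.9 242.5] [ 0.535  -0.1774  0.05  ]
blue 116 [376.6 246.4] [ 0.5261 -0.1368  0.05  ]
knob 185 [315.1 189.5] [0.663  0.0123 0.09  ]
knob 39 [296.8 242. ] [0.5332 0.0579 0.09  ]
```

View pics/crop1.png

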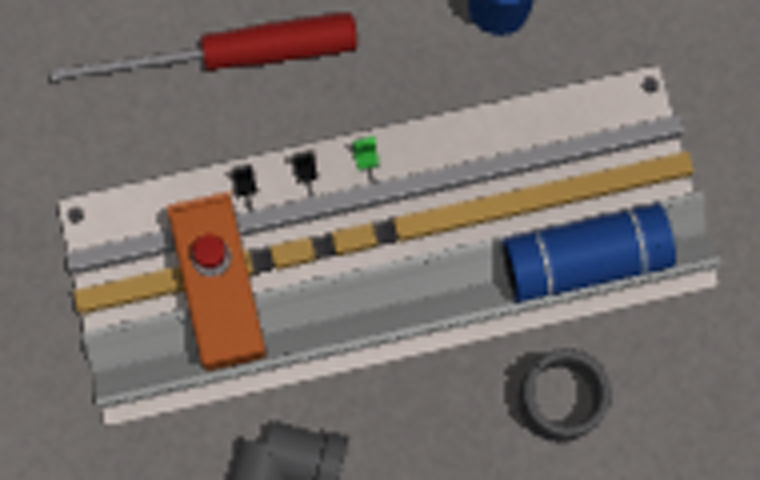

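The crop confirms one blue pipe lying in the trough (crop 590,250) and the green clip (365,153) at the third notch, nearest the pipe. The plate corners in the crop are (58,200), (660,66), (716,287) and (106,424).

```bash
cat >> h.py <<'E'
def rot(a): return np.array([[np.cos(a),-np.sin(a)],[np.sin(a),np.cos(a)]])
E
python3 - <<'E'
from h import *
from scipy.optimize import least_squares
s=ctrl.snapshot("top")
c=np.array([[58,200],[660,66],[716,287],[106,424]])/4+[245,180]-.375
g=np.array([[75,200],[75,-200],[-75,-200],[-75,200]])/1e3
gc=[c_ for a,c_ in blobs(s)["green"]][0]
W=np.array([ray(s,p,.01)[:2] for p in c]+[ray(s,gc,.034)[:2]]); G=np.vstack([g,[.058,0]])
r=least_squares(lambda v:(G@rot(v[2]).T+v[:2]-W).ravel(),[.55,-.05,.2]); v=r.x
print("gauge",v[:2].round(4),np.degrees(v[2]).round(2)); print((r.fun*1e3).reshape(-1,2).round(1))
inv=lambda p:(rot(v[2]).T@(np.array(p)[:2]-v[:2])).round(4)
for n,p in dict(knob=[.5332,.0579],orange=[.516,.0543],pipeA=[.535,-.1774],clip=W[4]).items(): print(n,inv(p))
for n,p in dict(push=[-.01,.2],).items(): print(rot(v[2])@p+v[:2])
w=ctrl.snapshot("wrist"); K,R,t=cam(w); print("wristcam",-R.T@t,R[2],w["vertical_fov"])
E
```

```text
gauge [ 0.55   -0.0511] 11.75
[[ 0.2  1.3]
 [ 0.  -0.2]
 [-0.9 -2.4]
 [-2.2  1.8]
 [ 2.8 -0.5]]
knob [0.0057 0.1102]
orange [-0.0118  0.1101]
pipeA [-0.0404 -0.1206]
clip [0.0553 0.0011]
[0.49951408 0.14264702]
wristcam [0.34522613 0.58489944 0.38478435] [-0.26484082  0.11866919 -0.95696236] 62.003205878273384
```

```bash
cat >> h.py <<'E'
V=np.array([.55,-.0511,np.radians(11.75)])
def gw(x,y): return rot(V[2])@[x,y]+V[:2]
from scipy.spatial.transform import Rotation as Ro
def rel(P,yaw):
    o=ctrl.get_obs(); R=Ro.from_euler("xyz",o["orientation"],degrees=True)
    d=R.inv().apply(np.array(P)-o["tool_pos"]); 
    print("t",round(o["clock"],2),"gauge y",(rot(V[2]).T@(np.array(o["tool_pos"])[:2]-V[:2])).round(4),"z",round(o["tool_pos"][2],4),"yaw",round(o["orientation"][2],2),"F",np.round(o["force"],1))
    print("shift",(d/.8).round(4),"turn",round((o["orientation"][2]-yaw)/90,4))
E
python3 -c "
from h import *
p=gw(-.01,.175); print(p,ctrl.get_obs()['clock']); rel([*p,.2],-78.25)"
```

```text
[0.50457224 0.11819654] 0.65
t 0.65 gauge y [-0.1343  0.7102] z 0.2922 yaw -23.94 F [ 0.3 -0.1 -1. ]
shift [0.5165 0.4527 0.1152] turn 0.6034
```

{"fn": "send_rows", "kwargs": {
  "deltas": [
    [[0.516,0.453,0.115],0.603],
    [[0.516,0.453,0.115],0.603],
    [[0.516,0.453,0.115],0.603],
    [[0.516,0.453,0.115],0.603],
    [[0.516,0.453,0.115],0.603]
  ],
  "gripper": 0
}}

```text
clock: 1.07
tool_pos: [0.3604, 0.4286, 0.2576]
orientation: [-180.0, 0.0, -60.1]
force: [1.1, -0.6, -0.5]
opening: 0.0597
gripper_force: 0.0
```

```bash
python3 -c "
from h import *
p=gw(-.01,.175); rel([*p,.2],-78.25)"
```

```text
t 1.07 gauge y [-0.088   0.5082] z 0.2576 yaw -60.07 F [ 1.1 -0.6 -0.5]
shift [0.4262 0.0374 0.0719] turn 0.202
```

{"fn": "send_rows", "kwargs": {
  "deltas": [
    [[0.426,0.037,0.072],0.202],
    [[0.426,0.037,0.072],0.202],
    [[0.426,0.037,0.072],0.202],
    [[0.426,0.037,0.072],0.202],
    [[0.426,0.037,0.072],0.202]
  ]
}}

```text
clock: 1.48
tool_pos: [0.4482, 0.2428, 0.2233]
orientation: [-179.9, 0.0, -77.9]
force: [1.3, 0.7, 0.4]
opening: 0.0268
gripper_force: 0.0
```

Run:
```python
from h import *
p=gw(-.01,.175); rel([*p,.2],-78.25)
s=ctrl.snapshot("wrist"); save(s,"w1.png")
for n,z in dict(green=.034,orange=.066,blue=.05,knob=.09).items():
    for ar,c in blobs(s)[n]:
        if ar>100: w=ray(s,c,z); print(n,ar,c.round(),w.round(4),(rot(V[2]).T@(w[:2]-V[:2])).round(4))
```

```text
t 1.48 gauge y [-0.0398  0.3085] z 0.2233 yaw -77.93 F [1.3 0.7 0.4]
shift [ 0.1671 -0.0363  0.0291] turn 0.0036
```

View pics/w1.png

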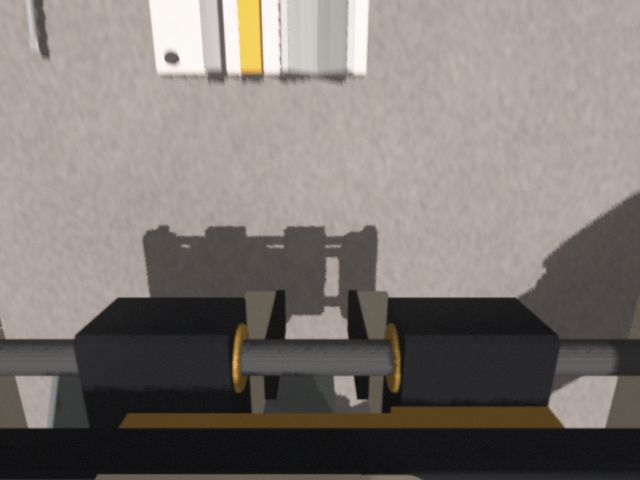

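The wrist view shows the gauge's +y end, with its corners at (157,75) and (366,75), yaw well aligned, and the gripper clear of everything. Moving in.

{"fn": "send_rows", "kwargs": {
  "deltas": [
    [[0.167,-0.036,0.029],0.004],
    [[0.167,-0.036,0.029],0.004],
    [[0.167,-0.036,0.029],0.004],
    [[0.167,-0.036,0.029],0.004],
    [[0.167,-0.036,0.029],0.004]
  ],
  "gripper": 0
}}

```text
clock: 1.95
tool_pos: [0.5044, 0.117, 0.1992]
orientation: [179.9, -0.0, -78.5]
force: [-0.2, 0.9, 0.0]
opening: 0.0008
gripper_force: 0.0
```

Run:
```python
from h import *
s=ctrl.snapshot("wrist"); save(s,"w2.png")
p=gw(-.01,.165); rel([*p,.116],-78.25)
for n,z in dict(green=.034,orange=.066,blue=.05,knob=.09).items():
    for ar,c in blobs(s)[n]:
        if ar>100: w=ray(s,c,z); print(n,ar,c.round(),w.round(4),(rot(V[2]).T@(w[:2]-V[:2])).round(4))
```

```text
t 2.0 gauge y [-0.0103  0.1753] z 0.1997 yaw -78.47 F [-0.8  0.4  0.1]
shift [ 0.0128 -0.0005  0.1046] turn -0.0025
orange 11335 [314. 148.] [0.518  0.0537 0.066 ] [-0.01    0.1092]
knob 4232 [67. 52.] [0.6383 0.0326 0.09  ] [0.1035 0.064 ]
knob 1175 [284. 153.] [0.5323 0.0575 0.09  ] [0.0048 0.1099]
```

View pics/w2.png

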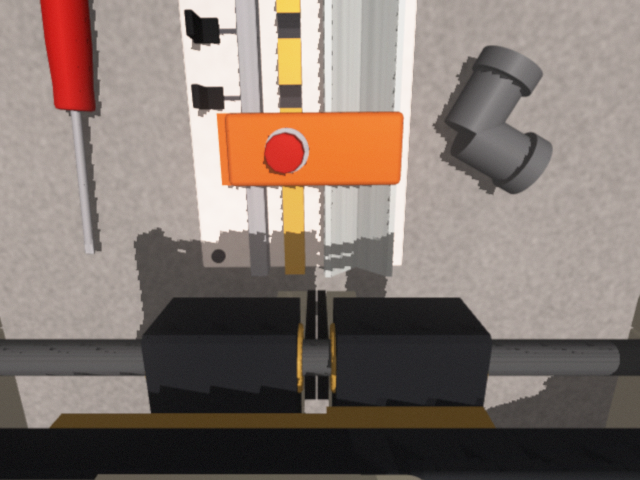

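The stop is at gauge (-0.010, 0.1095), agreeing in both cameras. The black clips sit at rows 97 and 28, and the fingers are shut on the stop's +y side. I'll lower and then push.

{"fn": "send_rows", "kwargs": {
  "deltas": [
    [[0.0128,0,0.05],-0.002],
    [[0.0128,0,0.105],-0.002],
    [[0.0128,0,0.105],-0.002],
    [[0.0128,0,0.105],-0.002],
    [[0.0128,0,0.105],-0.002]
  ],
  "gripper": 0
}}

```text
clock: 2.42
tool_pos: [0.5067, 0.111, 0.1175]
orientation: [-179.9, -0.0, -78.0]
force: [1.0, 0.5, 0.8]
opening: 0.0003
gripper_force: 0.0
```

Run:
```python
from h import *
p=gw(-.01,.145); rel([*p,.116],-78.25)
```

```text
t 2.42 gauge y [-0.0093  0.1676] z 0.1175 yaw -78.01 F [1.  0.5 0.8]
shift [0.0282 0.0009 0.0018] turn 0.0027
```

{"fn": "send_rows", "kwargs": {
  "deltas": [
    [[0.008,0.001,0.001],0],
    [[0.015,0.001,0.001],0],
    [[0.022,0.001,0.001],0],
    [[0.025,0.001,0.001],0],
    [[0.028,0.001,0.001],0]
  ]
}}

```text
clock: 2.83
tool_pos: [0.5101, 0.0874, 0.1159]
orientation: [-179.9, 0.0, -78.1]
force: [0.3, -0.2, 0.5]
opening: 0.0003
gripper_force: 0.0
```

{"fn": "send_rows", "kwargs": {
  "deltas": [
    [[0.003,0,0],0],
    [[0.006,0,0],0],
    [[0.009,0,0],0],
    [[0.012,0,0],0],
    [[0.015,0,0],0]
  ]
}}

```text
clock: 3.25
tool_pos: [0.5125, 0.0762, 0.1153]
orientation: [-180.0, 0.0, -78.1]
force: [-0.9, 3.0, 3.8]
opening: 0.0007
gripper_force: 1.6
```

Run:
```python
from h import *
p=gw(-.01,.02+.01); rel([*p,.116],-78.25)
```

```text
t 3.25 gauge y [-0.0108  0.1323] z 0.1153 yaw -78.09 F [-0.9  3.   3.8]
shift [ 0.1279 -0.0007 -0.0009] turn 0.0017
```

```bash
cat >> h.py <<'E'
def chk(cams=("wrist","top"),area=(200,20)):
    for n,a in zip(cams,area):
        s=ctrl.snapshot(n)
        for c_,z in dict(orange=.066,knob=.09,green=.034,blue=.05).items():
            for ar,c in blobs(s)[c_]:
                w=ray(s,c,z); g=rot(V[2]).T@(w[:2]-V[:2])
                if ar>a and abs(g[0])<.075 and abs(g[1])<.21: print(n,c_,ar,c.round(),g.round(4))
E
python3 -c "
from h import *
chk(); rel([0,0,0],0)"
```

```text
wrist orange 24595 [315. 239.] [-0.0105  0.0953]
wrist knob 1545 [270. 264.] [0.0034 0.0964]
wrist green 339 [156.   4.] [0.0506 0.0104]
top orange 149 [309. 255.] [-0.0281  0.0888]
top green 34 [336. 218.] [0.0554 0.0011]
top blue 105 [409. 239.] [-0.0406 -0.1614]
top blue 349 [393. 243.] [-0.0404 -0.1206]
top blue 119 [376. 246.] [-0.041  -0.0787]
t 3.35 gauge y [-0.0109  0.132 ] z 0.1152 yaw -78.11 F [-0.2  1.   0.5]
shift [-0.0392  0.6463  0.1439] turn -0.8679
```

{"fn": "send_rows", "kwargs": {
  "deltas": [
    [[0.004,0,0],0],
    [[0.008,0,0],0],
    [[0.012,0,0],0],
    [[0.016,0,0],0],
    [[0.02,0,0],0]
  ]
}}

```text
clock: 3.77
tool_pos: [0.5157, 0.0601, 0.1151]
orientation: [-180.0, -0.0, -78.1]
force: [0.5, 0.4, 0.1]
opening: 0.0005
gripper_force: 0.0
```

{"fn": "send_rows", "kwargs": {
  "deltas": [
    [[0.004,0,0],0],
    [[0.008,0,0],0],
    [[0.012,0,0],0],
    [[0.016,0,0],0],
    [[0.02,0,0],0]
  ]
}}

```text
clock: 4.18
tool_pos: [0.5185, 0.0449, 0.115]
orientation: [180.0, 0.0, -78.1]
force: [-2.1, 3.6, 0.1]
opening: 0.0006
gripper_force: 2.2
```

{"fn": "send_rows", "kwargs": {
  "deltas": [
    [[0.004,0,0],0],
    [[0.008,0,0],0],
    [[0.012,0,0],0],
    [[0.016,0,0],0],
    [[0.02,0,0],0]
  ]
}}

```text
clock: 4.6
tool_pos: [0.5219, 0.0287, 0.115]
orientation: [180.0, -0.0, -78.1]
force: [-1.9, 3.5, -0.0]
opening: 0.0006
gripper_force: 1.8
```

```bash
python3 -c "
from h import *
chk(('wrist',)); rel([*gw(-.01,.03),.116],-78.25)"
```

```text
wrist orange 24684 [313. 239.] [-0.0103  0.0468]
wrist knob 1542 [267. 263.] [0.0037 0.0476]
wrist green 1637 [157. 107.] [ 0.0539 -0.0003]
t 4.65 gauge y [-0.0112  0.0834] z 0.115 yaw -78.12 F [-0.6 -0.5  0.6]
shift [ 0.0667 -0.0013 -0.0012] turn 0.0014
```

{"fn": "send_rows", "kwargs": {
  "deltas": [
    [[0.001,0,0],0],
    [[0.002,0,0],0],
    [[0.003,0,0],0],
    [[0.004,0,0],0],
    [[0.005,0,0],0]
  ]
}}

```text
clock: 5.07
tool_pos: [0.5229, 0.0252, 0.1151]
orientation: [180.0, -0.0, -78.1]
force: [-2.1, 2.6, 0.1]
opening: 0.0004
gripper_force: 1.1
```

```bash
python3 -c "
from h import *
chk(('wrist',)); rel([*gw(-.01,.03),.116],-78.25)"
```

```text
wrist orange 24671 [313. 239.] [-0.0103  0.0431]
wrist knob 1445 [268. 264.] [0.0039 0.0442]
wrist green 1605 [159. 116.] [ 0.0539 -0.0004]
t 5.12 gauge y [-0.011   0.0801] z 0.1151 yaw -78.1 F [-1.4  1.5 -0.7]
shift [ 0.0626 -0.0011 -0.0011] turn 0.0016
```

{"fn": "send_rows", "kwargs": {
  "deltas": [
    [[0.001,0,0],0],
    [[0.002,0,0],0],
    [[0.003,0,0],0],
    [[0.004,0,0],0],
    [[0.005,0,0],0]
  ]
}}

```text
clock: 5.53
tool_pos: [0.5242, 0.0212, 0.1153]
orientation: [-180.0, -0.0, -78.1]
force: [0.6, -0.4, 0.4]
opening: 0.0002
gripper_force: 0.0
```

```bash
python3 -c "
from h import *
chk(('wrist',)); rel([*gw(-.01,.03),.116],-78.25)"
```

```text
wrist orange 25389 [314. 231.] [-0.0101  0.0359]
wrist knob 2239 [269. 251.] [0.0037 0.0361]
wrist green 1569 [162. 126.] [ 0.0539 -0.0007]
t 5.58 gauge y [-0.0106  0.076 ] z 0.1153 yaw -78.1 F [-0.1  0.  -0.6]
shift [ 0.0575 -0.0006 -0.0008] turn 0.0016
```

Seated in notch 2: the stop jumped ahead and the force fell to zero, so a seated stop reads about -4 mm in the wrist view. Next is the push on to the green notch, slowing near the end.

{"fn": "send_rows", "kwargs": {
  "deltas": [
    [[0.003,0,0],0],
    [[0.006,0,0],0],
    [[0.009,0,0],0],
    [[0.012,0,0],0],
    [[0.015,0,0],0]
  ]
}}

```text
clock: 6.0
tool_pos: [0.5262, 0.0104, 0.1153]
orientation: [-180.0, 0.1, -78.1]
force: [-4.5, 8.9, 2.2]
opening: 0.0002
gripper_force: 4.3
```

{"fn": "send_rows", "kwargs": {
  "deltas": [
    [[0.003,0,0],0],
    [[0.006,0,0],0],
    [[0.009,0,0],0],
    [[0.012,0,0],0],
    [[0.015,0,0],0]
  ]
}}

```text
clock: 6.42
tool_pos: [0.5289, -0.0023, 0.1152]
orientation: [-180.0, 0.0, -78.1]
force: [-0.5, 2.9, 1.1]
opening: 0.0002
gripper_force: 1.6
```

{"fn": "send_rows", "kwargs": {
  "deltas": [
    [[0.002,0,0],0],
    [[0.004,0,0],0],
    [[0.006,0,0],0],
    [[0.008,0,0],0],
    [[0.01,0,0],0]
  ]
}}

```text
clock: 6.83
tool_pos: [0.5306, -0.0101, 0.1152]
orientation: [-180.0, -0.0, -78.1]
force: [-0.7, 2.5, 1.5]
opening: 0.0006
gripper_force: 1.4
```

```bash
python3 -c "
from h import *
chk(('wrist',)); rel([*gw(-.01,.037),.116],-78.25)"
```

```text
wrist orange 24581 [314. 239.] [-0.0102  0.007 ]
wrist knob 1344 [268. 266.] [0.0041 0.0088]
wrist green 1035 [163. 194.] [ 0.0562 -0.0038]
wrist blue 2022 [391.   9.] [-0.0373 -0.0722]
t 6.88 gauge y [-0.0107  0.0439] z 0.1152 yaw -78.11 F [ 0.   0.5 -0. ]
shift [ 0.0086 -0.0009 -0.001 ] turn 0.0015
```

{"fn": "send_rows", "kwargs": {
  "deltas": [
    [[0.002,0,0],0],
    [[0.003,0,0],0],
    [[0.005,0,0],0],
    [[0.007,0,0],0],
    [[0.007,0,0],0]
  ]
}}

```text
clock: 7.3
tool_pos: [0.5314, -0.0159, 0.115]
orientation: [180.0, -0.0, -78.1]
force: [0.1, -0.6, 0.3]
opening: 0.0002
gripper_force: 0.0
```

```bash
python3 -c "
from h import *
chk(('wrist',)); rel([*gw(-.01,.037),.116],-78.25)"
```

```text
wrist orange 24603 [313. 239.] [-0.0102  0.0011]
wrist knob 1350 [266. 265.] [0.0043 0.0028]
wrist green 740 [158. 210.] [ 0.0588 -0.0028]
wrist blue 4058 [392.  18.] [-0.0379 -0.0754]
t 7.35 gauge y [-0.0112  0.0383] z 0.115 yaw -78.13 F [ 0.2 -1.2 -0.1]
shift [ 0.0016 -0.0015 -0.0013] turn 0.0014
```

{"fn": "send_rows", "kwargs": {
  "deltas": [
    [[0.0005,0,0],0],
    [[0.001,0,0],0],
    [[0.0015,0,0],0],
    [[0.002,0,0],0],
    [[0.0025,0,0],0]
  ]
}}

```text
clock: 7.77
tool_pos: [0.532, -0.0175, 0.1151]
orientation: [180.0, -0.0, -78.1]
force: [0.4, 0.0, 0.7]
opening: 0.0002
gripper_force: 0.0
```

```bash
python3 -c "
from h import *
chk(('wrist',)); rel([*gw(-.01,.037),.116],-78.25)"
```

```text
wrist orange 25015 [314. 230.] [-0.0102 -0.0039]
wrist knob 2174 [266. 253.] [ 0.0044 -0.003 ]
wrist green 677 [158. 214.] [ 0.0594 -0.0024]
wrist blue 4603 [393.  20.] [-0.038  -0.0763]
t 7.82 gauge y [-0.0108  0.0366] z 0.1152 yaw -78.11 F [-0.4  0.6 -0.4]
shift [-0.0005 -0.001  -0.001 ] turn 0.0016
```

Dropped in the green notch: the reading of -3.9 mm matches notch 2, with zero force. Backing off, rising, and crossing to the pipe's far end.

{"fn": "send_rows", "kwargs": {
  "deltas": [
    [[-0.02,0,0],0],
    [[-0.03,0,0],0],
    [[-0.03,0,-0.05],0],
    [[-0.03,0,-0.1],0],
    [[-0.03,0,-0.13],0]
  ]
}}

```text
clock: 8.23
tool_pos: [0.528, 0.0065, 0.2227]
orientation: [-179.8, -0.0, -78.0]
force: [1.3, 0.4, 0.5]
opening: -0.0
gripper_force: 0.0
```

```bash
python3 -c "
from h import *
chk(('top',),(20,)); print(gw(-.04,-.22)); rel([*gw(-.04,-.22),.2],-78.25)"
```

```text
top orange 393 [345. 243.] [-0.0189 -0.004 ]
top knob 43 [342. 232.] [ 0.0055 -0.0001]
top blue 105 [409. 239.] [-0.0406 -0.1614]
top blue 349 [393. 243.] [-0.0404 -0.1206]
top blue 119 [376. 246.] [-0.041  -0.0787]
[ 0.55563937 -0.27463567]
t 8.28 gauge y [-0.0079  0.0608] z 0.2268 yaw -77.98 F [2.9 0.2 4.5]
shift [0.3508 0.042  0.0333] turn 0.003
```

{"fn": "send_rows", "kwargs": {
  "deltas": [
    [[0.05,0.01,0],0],
    [[0.1,0.02,0],0],
    [[0.15,0.03,0],0],
    [[0.2,0.04,0],0.003],
    [[0.25,0.042,0.03],0.003]
  ]
}}

```text
clock: 8.7
tool_pos: [0.536, -0.1946, 0.2015]
orientation: [-179.6, -0.1, -78.3]
force: [2.2, 0.3, 0.4]
opening: 0.0
gripper_force: 0.0
```

```bash
python3 -c "
from h import *
rel([*gw(-.04,-.22),.15],-78.25)"
```

```text
t 8.7 gauge y [-0.0429 -0.1376] z 0.2015 yaw -78.31 F [2.2 0.3 0.4]
shift [ 0.1028 -0.0033  0.0646] turn -0.0007
```

{"fn": "send_rows", "kwargs": {
  "deltas": [
    [[0.05,-0.002,0],0],
    [[0.1,-0.002,0],0],
    [[0.1,-0.002,0.02],0],
    [[0.1,-0.002,0.04],0],
    [[0.1,-0.002,0.04],0]
  ]
}}

```text
clock: 9.12
tool_pos: [0.5504, -0.2706, 0.1621]
orientation: [179.7, 0.2, -78.5]
force: [-0.5, 0.3, -0.9]
opening: 0.0003
gripper_force: 0.0
```

Run:
```python
from h import *
s=ctrl.snapshot("top"); save(s,"t3.png")
for n,z in dict(sealant=.09,carton=.07,coupling=.045).items():
    for d in ctrl.boxes_of(s,n)[:1]:
        w=ray(s,np.array(d["xy"])*[640,480],z); print(n,round(d["conf"],2),(rot(V[2]).T@(w[:2]-V[:2])).round(3))
rel([*gw(-.04,-.215),.103],-78.25)
```

```text
sealant 0.72 [-0.216 -0.277]
carton 0.85 [-0.093 -0.36 ]
coupling 0.21 [0.137 0.062]
t 9.32 gauge y [-0.0417 -0.2149] z 0.1668 yaw -78.31 F [ 0.5 -0.6  0.3]
shift [ 0.     -0.0021  0.0797] turn -0.0007
```

{"fn": "send_rows", "kwargs": {
  "deltas": [
    [[0,-0.002,0.03],0],
    [[0,-0.002,0.06],0],
    [[0,-0.002,0.08],0],
    [[0,-0.002,0.08],0],
    [[0,-0.002,0.08],0]
  ],
  "gripper": 0
}}

```text
clock: 9.73
tool_pos: [0.5542, -0.2696, 0.1024]
orientation: [180.0, -0.0, -78.3]
force: [0.4, -0.6, 0.6]
opening: 0.0003
gripper_force: 0.0
```

{"fn": "send_rows", "kwargs": {
  "deltas": [
    [[-0.006,0,0],0],
    [[-0.012,0,0],0],
    [[-0.018,0,0],0],
    [[-0.024,0,0],0],
    [[-0.03,0,0],0]
  ]
}}

```text
clock: 10.15
tool_pos: [0.5492, -0.2459, 0.1025]
orientation: [-179.9, -0.0, -78.4]
force: [-0.0, 0.2, -0.1]
opening: 0.0003
gripper_force: 0.0
```

Run:
```python
from h import *
rel([*gw(-.04,-.14),.103],-78.25)
chk(("top",),(20,))
```

```text
t 10.15 gauge y [-0.0405 -0.1906] z 0.1025 yaw -78.36 F [-0.   0.2 -0.1]
shift [-0.0632 -0.0004 -0.0007] turn -0.0012
top blue 290 [395. 242.] [-0.0412 -0.1251]
top blue 69 [408. 239.] [-0.0405 -0.1587]
```

{"fn": "send_rows", "kwargs": {
  "deltas": [
    [[-0.004,0,0],0],
    [[-0.008,0,0],0],
    [[-0.012,0,0],0],
    [[-0.016,0,0],0],
    [[-0.02,0,0],0]
  ]
}}

```text
clock: 10.62
tool_pos: [0.5458, -0.2308, 0.1017]
orientation: [180.0, -0.0, -78.4]
force: [0.6, -1.4, -0.2]
opening: 0.0003
gripper_force: 0.6
```

{"fn": "send_rows", "kwargs": {
  "deltas": [
    [[-0.004,0,0],0],
    [[-0.008,0,0],0],
    [[-0.012,0,0],0],
    [[-0.016,0,0],0],
    [[-0.02,0,0],0]
  ]
}}

```text
clock: 11.03
tool_pos: [0.5425, -0.2149, 0.1017]
orientation: [180.0, 0.0, -78.4]
force: [-0.5, -0.9, 0.5]
opening: 0.0006
gripper_force: 0.7
```

{"fn": "send_rows", "kwargs": {
  "deltas": [
    [[-0.004,0,0],0],
    [[-0.008,0,0],0],
    [[-0.012,0,0],0],
    [[-0.016,0,0],0],
    [[-0.019,0,0],0]
  ]
}}

```text
clock: 11.45
tool_pos: [0.5394, -0.1999, 0.1017]
orientation: [180.0, 0.0, -78.4]
force: [-0.2, -1.8, 0.6]
opening: 0.0004
gripper_force: 0.7
```

Run:
```python
from h import *
rel([*gw(-.04,-.1325),.103],-78.25)
chk(("top",),(20,))
```

```text
t 11.45 gauge y [-0.0407 -0.1436] z 0.1017 yaw -78.38 F [-0.2 -1.8  0.6]
shift [-0.0138 -0.0008 -0.0016] turn -0.0014
top blue 349 [378. 246.] [-0.0408 -0.0834]
top blue 78 [363. 249.] [-0.0408 -0.0446]
```

{"fn": "send_rows", "kwargs": {
  "deltas": [
    [[-0.002,0,0],0],
    [[-0.004,0,0],0],
    [[-0.006,0,0],0],
    [[-0.007,0,0],0],
    [[-0.008,0,0],0]
  ]
}}

```text
clock: 11.92
tool_pos: [0.5383, -0.194, 0.1017]
orientation: [-180.0, -0.0, -78.4]
force: [-0.2, -1.5, 0.1]
opening: 0.0006
gripper_force: 0.7
```

{"fn": "send_rows", "kwargs": {
  "deltas": [
    [[-0.0007,0,0],0],
    [[-0.0014,0,0],0],
    [[-0.002,0,0],0],
    [[-0.0025,0,0],0],
    [[-0.003,0,0],0]
  ]
}}

```text
clock: 12.33
tool_pos: [0.5378, -0.1917, 0.1017]
orientation: [-180.0, -0.0, -78.4]
force: [-0.5, -1.5, -0.8]
opening: 0.0005
gripper_force: 0.6
```

Run:
```python
from h import *
rel([*gw(-.04,-.1325),.103],-78.25)
s=ctrl.snapshot("top")
a=cv2.resize(s["color"][200:280,300:440],None,fx=5,fy=5,interpolation=cv2.INTER_CUBIC); cv2.imwrite("pics/c4.png",a[:,:,::-1])
chk(("wrist",),(20,))
```

```text
t 12.33 gauge y [-0.0406 -0.1351] z 0.1017 yaw -78.38 F [-0.5 -1.5 -0.8]
shift [-0.0033 -0.0007 -0.0016] turn -0.0014
wrist blue 143 [316. 402.] [-0.0406 -0.0983]
```

View pics/c4.png

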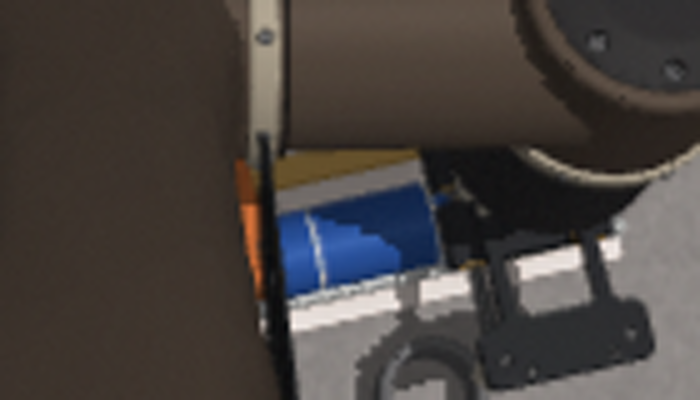

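The pipe's near end (crop x≈280) is close to the orange stop (x≈255), with the arm partly hiding the gap. I'll creep on and watch the force.

{"fn": "send_rows", "kwargs": {
  "deltas": [
    [[-0.0005,0,0],0],
    [[-0.001,0,0],0],
    [[-0.0015,0,0],0],
    [[-0.002,0,0],0],
    [[-0.002,0,0],0]
  ]
}}

```text
clock: 12.85
tool_pos: [0.5375, -0.19, 0.1017]
orientation: [-180.0, 0.0, -78.4]
force: [0.8, -1.6, -0.0]
opening: 0.0003
gripper_force: 0.4
```

{"fn": "send_rows", "kwargs": {
  "deltas": [
    [[-0.0003,0,0],0],
    [[-0.0006,0,0],0],
    [[-0.0009,0,0],0],
    [[-0.0012,0,0],0],
    [[-0.0012,0,0],0]
  ]
}}

```text
clock: 13.27
tool_pos: [0.5373, -0.1891, 0.1017]
orientation: [-180.0, 0.0, -78.4]
force: [0.2, -0.7, -1.0]
opening: 0.0002
gripper_force: 0.5
```

{"fn": "send_rows", "kwargs": {
  "deltas": [
    [[-0.0003,0,0],0],
    [[-0.0006,0,0],0],
    [[-0.0009,0,0],0],
    [[-0.0012,0,0],0],
    [[-0.0012,0,0],0]
  ]
}}

```text
clock: 13.68
tool_pos: [0.5371, -0.1885, 0.1018]
orientation: [180.0, -0.0, -78.4]
force: [0.2, -4.4, -1.0]
opening: -0.0
gripper_force: 2.0
```

{"fn": "send_rows", "kwargs": {
  "deltas": [
    [[-0.0003,0,0],0],
    [[-0.0006,0,0],0],
    [[-0.0009,0,0],0],
    [[-0.0012,0,0],0],
    [[-0.0012,0,0],0]
  ]
}}

```text
clock: 14.1
tool_pos: [0.537, -0.1879, 0.1019]
orientation: [-180.0, -0.0, -78.4]
force: [-0.4, -6.3, 0.4]
opening: 0.0006
gripper_force: 3.6
```

Contact: the force rose to 4.4 N, then 6.3 N. Backing away and looking.

{"fn": "send_rows", "kwargs": {
  "deltas": [
    [[0.005,0,0],0],
    [[0.02,0,0],0],
    [[0.04,0,0],0],
    [[0.05,0,-0.04],0],
    [[0.05,0,-0.08],0]
  ]
}}

```text
clock: 14.52
tool_pos: [0.544, -0.228, 0.1644]
orientation: [179.7, 0.1, -78.5]
force: [1.0, 0.0, -0.3]
opening: 0.0006
gripper_force: 0.0
```

{"fn": "send_rows", "kwargs": {
  "deltas": [
    [[0.03,0,-0.05],0],
    [[0.08,0,-0.1],0],
    [[0.13,0,-0.12],0],
    [[0.15,0,-0.12],0],
    [[0.15,0,-0.12],0]
  ]
}}

```text
clock: 14.93
tool_pos: [0.5706, -0.3496, 0.2647]
orientation: [-179.8, -0.2, -78.5]
force: [1.3, 1.3, -0.3]
opening: 0.0
gripper_force: 0.0
```

Run:
```python
from h import *
rel([*gw(-.04,-.1325),.103],-78.25)
chk(("top",),(12,))
s=ctrl.snapshot("top")
a=cv2.resize(s["color"][195:290,260:430],None,fx=4,fy=4,interpolation=cv2.INTER_CUBIC); cv2.imwrite("pics/c5.png",a[:,:,::-1])
```

```text
t 14.93 gauge y [-0.0406 -0.2964] z 0.2647 yaw -78.52 F [ 1.3  1.3 -0.3]
shift [-0.2056  0.0009  0.2013] turn -0.003
top orange 256 [347. 250.] [-0.0366 -0.0043]
top green 24 [336. 217.] [0.058  0.0008]
top blue 86 [357. 250.] [-0.0387 -0.0302]
```

View pics/c5.png

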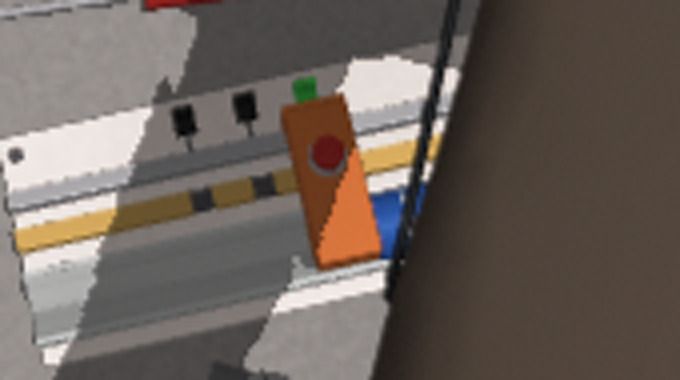

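The stop sits beside the green clip (crop 305,90), with the blue pipe against its face (x≈380). One numeric check from the scene camera before handing in.

Run:
```python
from h import *
chk(("scene",),(12,))
s=ctrl.snapshot("scene")
for n,g in dict(knob=(.005,0,.085),pipe_c=(-.04,-.07,.04),end1=(-.04,-.02,.061),end2=(-.04,-.12,.061),clip=(.058,0,.034)).items(): print(n,proj(s,[*gw(g[0],g[1]),g[2]]).round(1))
a=cv2.resize(s["color"][180:310,190:400],None,fx=3.7,fy=3.7,interpolation=cv2.INTER_CUBIC); cv2.imwrite("pics/c6.png",a[:,:,::-1])
```

```text
scene orange 502 [303. 245.] [ 0.029  -0.0135]
scene green 60 [316. 268.] [ 0.0717 -0.0086]
scene blue 84 [281. 232.] [-0.039  -0.0288]
scene blue 314 [264. 240.] [-0.0386 -0.07  ]
scene blue 105 [247. 248.] [-0.0389 -0.1111]
knob [302.9 228.7]
pipe_c [264.2 242.6]
end1 [284.2 226.8]
end2 [241.8 245.6]
clip [316.5 261.4]
```

View pics/c6.png

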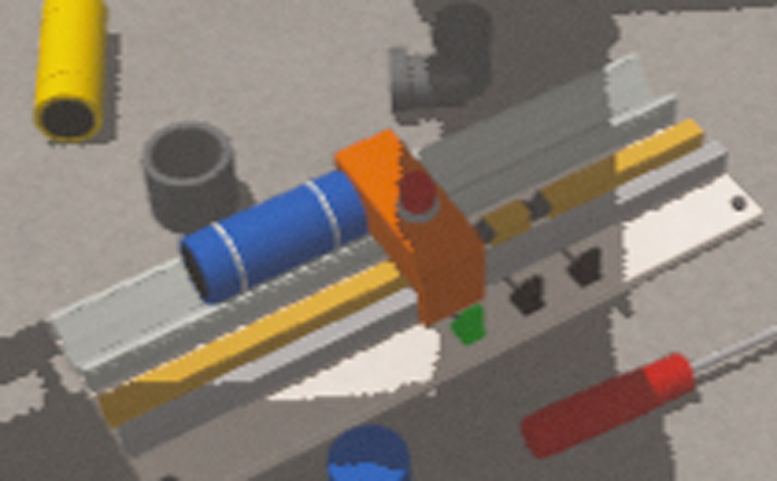

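The scene view shows the pipe's end (crop 360,205) touching the stop, the stop next to the green clip (468,325) with its plunger down, and the pipe centre at gauge y = -0.070 as required. The robot is clear.

```bash
python3 -c "
from h import *
print(ctrl.close_job())"
```

```text
the job is handed in; nothing more can be done
None
```

The job is handed in after about 15 s of robot time; the final pictures show the stop seated in the green-clip notch and the pipe resting against it, but the judge returned no verdict.

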